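Wind the sample carousel back past its ratchet

ROBOT

A 6-joint arm with a two-finger parallel gripper is mounted at the origin on a cart in front of the work surface, level with it; the furniture and walls round the work are solid. World frame = base frame: x ahead of the robot, y to its left, z up, the work surface at z = 0. Lengths are in m, angles in degrees, forces in N, time in s.
With the tool pointing down it reaches from about 0.3 to 0.775 m from the base axis. Payload 14.6 kg.
Tool frame: the origin (TCP) lies on the centre line of the jaws, within the pads' length; the fingertips stand 17 mm ahead of it and the grasp point (between the pads) lies 2 mm behind it; z points along the fingers, y is the line along which they close (so a half turn about z gives the same grasp; the last joint's range is limited). The gripper opens to 94 mm and grips with 3 to 60 N. Pads are 16 mm wide; open, the fingers measure 119 mm over their backs; the gripper's body (75 mm by 177 mm) begins 78 mm behind the grasp point.
Start: joints at [-69.076, 17.183, 87.147, -0, 75.671, -3.816], TCP at [0.23, -0.5, 0.184] pointing down, gripper open.
Joint ranges: [-173.82, 173.82], [-45.26, 126.66], [13.44, 144.39], [-59.66, 239.66], [0, 175.72], [-146.38, 146.38]. Speed limits (degrees/s): [127.2, 127.2, 147.25, 180, 180, 180].

INTERFACE

Orientations are given as [roll, pitch, yaw] about the fixed x, y, z axes, in that order (R = Rz(yaw) Ry(pitch) Rx(roll)).
In Python, from cell import ctrl, planner, cams, status gives the robot as it stands. Calls block until the motion is done:
- ctrl.movep(position, orientation): joint-space move of the TCP to a pose.
- ctrl.movel(position, attitude=None, v=0.15): straight line of the TCP; attitude=None keeps the orientation; v is the mean speed in m/s.
- ctrl.move_joints(angles): joint-space move.
- ctrl.open_gripper() and ctrl.gripper_close(): open the fingers fully, or close them until they stop; the grip force is fixed at half the most.
- ctrl.sleep(seconds).
- planner.ik(position, orientation): joint angles nearest the present ones, or None.
- cams.snapshot(name): name is "scene" or "top"; returns a dict with "pixels" (480x640x3 uint8, red, green, blue), "intrinsics" (3x3 intrinsics, pixels), "dist" ([k1, k2, p1, p2, k3] as OpenCV has them; the pictures are not rectified), "R" (3x3) and "t" (3): a world point X has camera coordinates R X + t. Camera axes: x right, y down, z forward; pixel columns grow to the right and rows downward; lengths in m; the calibration is good to about 2 mm. A picture is of the moment at which its call begins. There is no depth.
A pose or a line that the arm cannot do raises ctrl.MotionError and nothing moves.
- ctrl.sign_off(): hands the job in; it is judged then, once.
Readings, each from a call of its own:
- status.get_time_s(): time.
- status.get_qpos(): joint angles.
- status.get_dq(): joint speeds.
- status.get_joint_efforts(): joint torques, N m.
- status.get_ee_pos(): TCP position.
- status.get_orientation(): TCP orientation.
- status.get_force(): force on the tool from outside, world axes, zero at the start.
- status.get_moment(): the same for the moment, N m.
- status.get_grip_width(): finger opening in m.
- status.get_grasp_force(): force on a finger pad.
Only numpy, scipy, OpenCV 4.12 (cv2) and the standard library are available. Lean on these libraries where they do the work, as an engineer would, in place of code of your own. Each camera call takes 0.05 s, during which the arm holds its last target. There are 200 camera calls.

TASK

The vial carousel has been indexed too far. Lift its holding pawl by the yellow grip and throw it right over so that it lies back on its rest, then turn the carousel backwards (clockwise seen from above) by its red knob until the knob stands opposite the red arrow. Leave the pawl thrown back and the carousel free, and do not disturb the tape, the tube block or the beaker.

Things in the scene. Friction and masses are not known exactly. Their poses are not given: they have to be found in the camera images.
- carousel_base: Grey base plate of the sample carousel, 215 x 222 x 10 mm, fixed to the bench. Origin: on the bench under the carousel's upright axle; at yaw 0 its x points away from the robot, y to the left. On the axle turns a white disc 164 mm across, its top 34 mm above the bench, with five vial caps and, round the rim, 16 saw teeth standing up (tops of caps and teeth at 42 mm).
- arrow (a point): Inner tip of the red arrow, 90 mm from the axle on a 40 mm high red block that stands on the base outside the disc's rim, 2.27 rad anticlockwise (from above) of the base's x axis. The knob must come to stand between it and the axle.
- carousel (a joint): Carousel angle, rad: 0 with the knob opposite the arrow, growing forwards (anticlockwise from above); the knob is 48 mm from the axle, 2.27 rad + this angle from the base's x. Stops at -0.4 and 2.3. Light friction (0.06 N m, 1 to 2 N at the knob); stays where left. With the pawl down it clicks forwards but is held from turning back (play: up to one tooth, 0.39 rad).
- knob (a point): Middle of the grip of the carousel's red knob: upright, round, 20 mm across, grip from 63 to 91 mm above the bench (this point at 76 mm), on a 12 mm stem. The grip spins freely on its stem, so the fingers need not turn with the carousel.
- pawl (a joint): Pawl angle about its hinge, rad: 0 to 0.2 with its toe down in the teeth, growing as it is lifted; 2.6 when thrown right over on its rest (a stop). It weighs 65 g and swings freely: let go before 1.2 rad it drops back into the teeth, let go beyond 1.6 rad it falls over on its rest and stays there.
- pawl_hinge (a point): Hinge of the pawl, at (0.0725, -0.062, 0.052) m in the base's frame; the hinge pin is level and lies along the base's x. The hinge's cheeks are 25 mm wide over all (along x) and reach 60 mm above the bench.
- pawl_grip (a point): Centre of the pawl's yellow grip: a lying barrel 18 mm across, 18 mm long along the base's x: pinch its flat ends from above, fingers closing along base x; it turns between the pads. 51 mm from the hinge at an elevation of 0.534 rad + the pawl angle, counted from base +y up and over towards -y; about 78 mm above the bench with the pawl down. The arm below is 12 mm wide.
- tape_roll: Bystander: roll of tape lying on the bench, 96 mm across, 25 mm high. Origin: centre of its underside.
- tube_block: Bystander: orange block with small tubes, 62 x 120 x 38 mm. Origin: centre of its underside.
- glass_beaker: Bystander: glass beaker, 53 mm across, 68 mm high. Origin: centre of its underside.

How it is judged:
By the outcome, as a careful person would: the job done as asked, in the order asked, and still so for the second after the job is handed in, with the robot touching nothing.
It also fails if it takes over 50 s, if anything falls off the work surface, if the arm or the gripper's body presses on something with over 40 N, if the wrist force passes 120 N, or if a joint passes its speed limit or range.

## Working session

There is one attempt and no reset: what is moved stays moved. The work goes in short steps, each a Python script; the robot and the scene stay as the last script left them, time stands still between calls to the robot, and variables do not carry over. Pictures are saved under pics/ and viewed, at most 10 in all, crops included, and the job is handed in when it is done.

```bash
mkdir -p pics; ls; python3 - <<'E'
from cell import cams,status
import cv2,pickle
d={}
for n in("scene","top"):
    s=cams.snapshot(n);d[n]=s
    cv2.imwrite(f"pics/{n}0.png",s["pixels"][:,:,::-1])
    print(n,s["intrinsics"],s["dist"],s["R"],s["t"])
pickle.dump(d,open("s0.pkl","wb"))
print(status.get_time_s())
E
```

```text
pics
scene [[489.45467338   0.         316.46098162]
 [  0.         489.45467338 236.53044343]
 [  0.           0.           1.        ]] [0.017949 0.       0.       0.       0.      ] [[-0.63122188 -0.77544795  0.01547284]
 [-0.33039771  0.25079096 -0.90991277]
 [ 0.70170954 -0.57946904 -0.41451097]] [0.3882422  0.28052505 0.81495374]
top [[572.32220372   0.         318.55907571]
 [  0.         572.32220372 242.02571071]
 [  0.           0.           1.        ]] [-0.0507525  0.         0.         0.         0.       ] [[-0.01352511 -0.9998569   0.0101616 ]
 [-0.99838938  0.01294388 -0.0552368 ]
 [ 0.05509736 -0.01089232 -0.99842157]] [0.02190875 0.59634915 1.26528154]
0.1
```

View pics/top0.png

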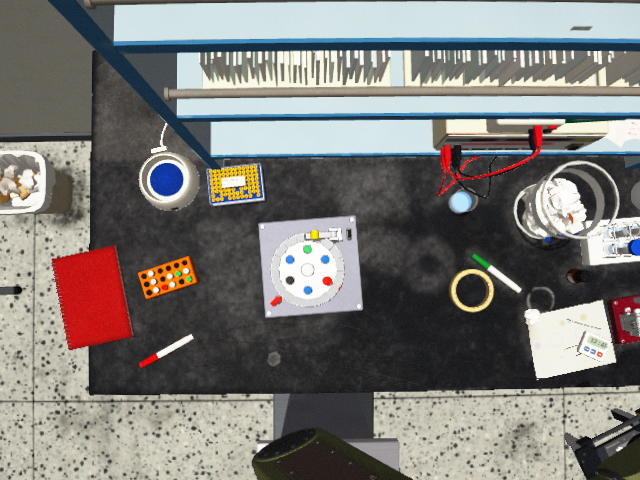

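View pics/scene0.png

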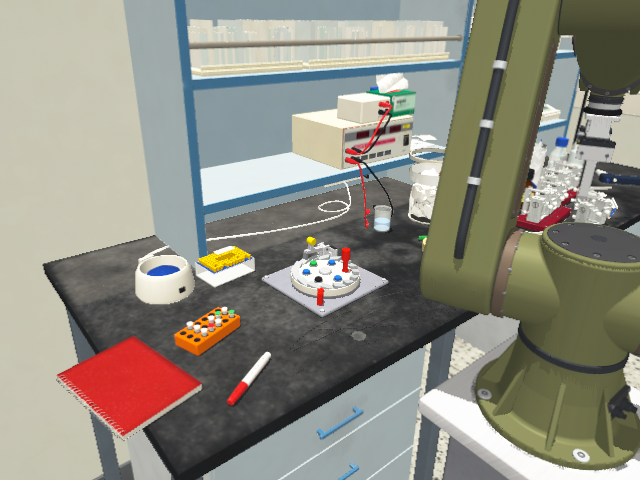

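The top view shows the base around (311,267), the knob at about (327,282), the arrow at (277,300), the pawl grip at (314,235), and its hinge to the right at about (337,235). In the scene view, the knob is at (346,258), the arrow at (320,297) and the grip at (311,241). Next I'll turn these into positions.

```bash
cat > h.py <<'E'
import numpy as np,cv2
def ray(s,px):
    K,d=np.array(s["intrinsics"]),np.array(s["dist"],float);R=np.array(s["R"]);t=np.array(s["t"])
    u=cv2.undistortPoints(np.array([[px]],float),K,d)[0,0]
    return -R.T@t, R.T@np.array([u[0],u[1],1])
def onz(s,px,z):
    o,v=ray(s,px);return o+v*(z-o[2])/v[2]
def tri(s1,p1,s2,p2):
    o1,v1=ray(s1,p1);o2,v2=ray(s2,p2)
    k=np.linalg.lstsq(np.c_[v1,-v2],o2-o1,rcond=None)[0]
    a,b=o1+v1*k[0],o2+v2*k[1];return (a+b)/2,np.linalg.norm(a-b)
def blobs(s,kind,box,amin=8):
    h=cv2.cvtColor(s["pixels"],cv2.COLOR_RGB2HSV);x0,y0,x1,y1=box
    if kind=="red": m=cv2.inRange(h,(0,150,80),(8,255,255))|cv2.inRange(h,(172,150,80),(180,255,255))
    else: m=cv2.inRange(h,(22,130,80),(34,255,255))
    z=np.zeros_like(m);z[y0:y1,x0:x1]=m[y0:y1,x0:x1]
    n,_,st,c=cv2.connectedComponentsWithStats(z)
    return [(c[i].round(1).tolist(),st[i].tolist()) for i in range(1,n) if st[i][4]>=amin]
E
python3 - <<'E'
from h import *
import pickle
d=pickle.load(open("s0.pkl","rb"));T,S=d["top"],d["scene"]
for k in("red","yel"):
    print(k,blobs(T,k,(250,205,370,325)),blobs(S,k,(255,225,395,320)))
h=cv2.cvtColor(T["pixels"],cv2.COLOR_RGB2HSV)
m=cv2.inRange(h,(0,0,120),(180,80,255));z=np.zeros_like(m);z[205:330,245:375]=m[205:330,245:375]
c=max(cv2.findContours(z,0,2)[0],key=cv2.contourArea)
r=cv2.minAreaRect(c);b=cv2.boxPoints(r)
P=np.array([onz(T,p,.01) for p in b]);print(r,P.round(4),P.mean(0),[np.linalg.norm(P[i]-P[i-1]) for i in range(4)])
a=T["pixels"][205:330,245:375];b=S["pixels"][225:320,255:395]
cv2.imwrite("pics/crop.png",np.hstack([cv2.resize(x,(400,380),interpolation=2) for x in(a,b)])[:,:,::-1])
E
```

```text
red [([326.9, 280.4], [323, 277, 9, 8, 60]), ([275.6, 300.9], [271, 297, 10, 9, 58])] [([345.3, 258.3], [342, 248, 9, 24, 161]), ([319.7, 296.2], [317, 288, 7, 17, 97])]
yel [([314.3, 234.4], [310, 230, 9, 10, 68])] [([310.9, 240.3], [306, 236, 10, 9, 63])]
((309.8980712890625, 266.0758361816406), (95.17414855957031, 98.11046600341797), 85.36454010009766) [[ 0.6426  0.1517  0.01  ]
 [ 0.6577 -0.0691  0.01  ]
 [ 0.4442 -0.0827  0.01  ]
 [ 0.4296  0.1363  0.01  ]] [0.54352889 0.03404039 0.01      ] [np.float64(0.2134927790977952), np.float64(0.2213313839317864), np.float64(0.21395731922035882), np.float64(0.21949547285858295)]
```

View pics/crop.png

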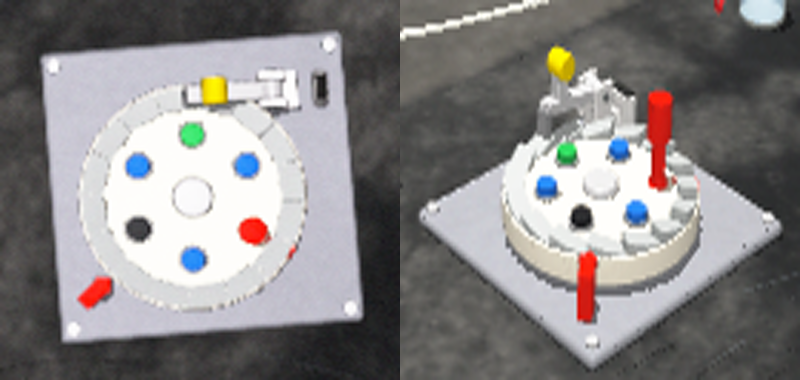

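The crop confirms the layout. The plate measures 214 x 220 mm (215 x 222 given) at a yaw of about +4°. The hinge is to the right of the yellow grip. The axle cap is at crop (192,197), which is about (307.4,269.8) in the top picture.

```bash
cat > fit.py <<'E'
from h import *
import pickle
d=pickle.load(open("s0.pkl","rb"));T,S=d["top"],d["scene"]
kn=onz(T,(326.9,280.6),.089);gr=onz(T,(314.3,234.7),.082);ar=onz(T,(275.6,300.9),.04);ax=onz(T,(307.4,269.8),.043)
print("kn",kn,tri(T,(326.9,280.6),S,(345.8,250)));print("gr",gr,tri(T,(314.3,234.7),S,(310.9,240.3)));print("ar",ar,"ax",ax)
# disc outline via rim ellipse: white low-saturation brightness
y=np.radians(3.8);Rz=np.array([[np.cos(y),-np.sin(y)],[np.sin(y),np.cos(y)]])
for n,p in(("kn",kn),("gr",gr),("ar",ar)):
    q=Rz.T@(p-ax)[:2];print(n,"in base",q,np.hypot(*q),np.arctan2(q[1],q[0]))
print("grip expected",[.0725,-.062+.051*np.cos(.534)])
from cell import planner
print(planner.ik([gr[0],gr[1],.08],[180,0,90]),planner.ik([gr[0],gr[1],.08],[180,0,93.8]))
from cell import status;print(status.get_orientation())
E
python3 fit.py
```

```text
kn [ 0.51102575 -0.0016586   0.089     ] (array([ 0.51105668, -0.0016377 ,  0.08785874]), np.float64(0.0001329692386938011))
gr [0.60867892 0.02356733 0.082     ] (array([0.60878293, 0.02383399, 0.08368902]), np.float64(0.0006802498529063128))
ar [0.46763189 0.10990328 0.04      ] ax [0.53461007 0.03952324 0.043     ]
kn in base [-0.02626175 -0.03952828] 0.04745697655664519 -2.1572132766690526
gr in base [ 0.07284854 -0.02082967] 0.07576797189202367 -0.2785001744442498
ar in base [-0.06216657  0.07466421] 0.09715670858453321 2.265110750959399
grip expected [0.0725, np.float64(-0.018100319955158463)]
[-1.22738640e+00  3.02842092e+01  8.32053809e+01 -2.54444375e-14
  6.65104099e+01 -1.22738640e+00] [-1.22738640e+00  3.02842092e+01  8.32053809e+01 -2.54444375e-14
  6.65104099e+01 -5.02738640e+00]
[-1.79943698e+02 -4.05480397e-03  2.47408467e+01]
```

The points agree with the model:

| Check | Measured | Given |
|---|---|---|
| Knob radius | 47.5 mm | 48 mm |
| Arrow angle | 2.265 rad | 2.27 rad |
| Grip x | 72.8 mm | 72.5 mm |

The grip position implies a pawl angle of about 0.1 rad, and the knob implies a carousel angle of about 1.86 rad. Next I'll grasp the pawl.

```bash
cat > g.py <<'E'
from h import *
from cell import ctrl,planner,cams,status
YAW=3.8;y=np.radians(YAW);Rz=np.array([[np.cos(y),-np.sin(y)],[np.sin(y),np.cos(y)]])
AX=np.array([.5347,.0393])
def W(bx,by,z): return [*(AX+Rz@[bx,by]),z]
def grip(th,dz=.003):
    e=.534+th;return W(.0727,-.062+.051*np.cos(e),.052+.051*np.sin(e)+dz)
A=[180,0,90+YAW]
def snap(n,out):
    s=cams.snapshot(n);cv2.imwrite(f"pics/{out}.png",s["pixels"][:,:,::-1]);return s
E
python3 - <<'E'
from g import *
p=grip(.1);print(p)
ctrl.movel([.23,-.5,.26],v=.2)
ctrl.movep([p[0],p[1],.2],A)
ctrl.movel(p,v=.15)
ctrl.gripper_close()
print(status.get_grip_width(),status.get_grasp_force(),status.get_force(),status.get_ee_pos(),status.get_time_s())
s=snap("scene","grasp");
cv2.imwrite("pics/graspc.png",cv2.resize(s["pixels"][150:330,220:420,::-1],(600,540)))
E
```

```text
[np.float64(0.6086260276961879), np.float64(0.02325297434078493), np.float64(0.08521097945644407)]
0.0007028828822883122 0.0 [ 0.06337821 -0.81411652 -0.86597162] [0.60864136 0.02326339 0.08522588] 5.2667
```

View pics/graspc.png

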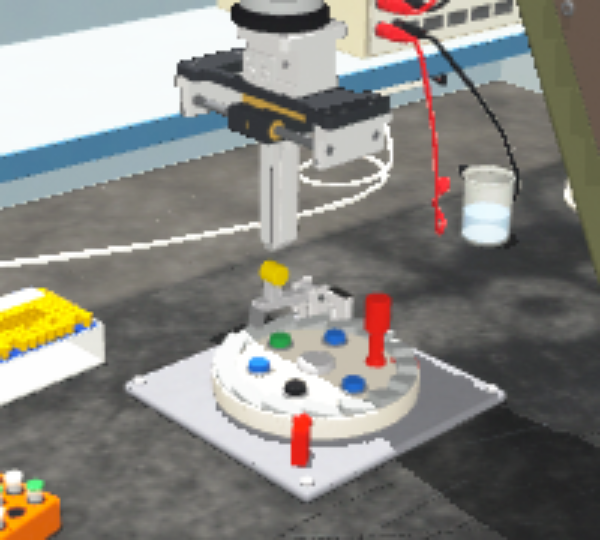

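The grip closed on nothing. In the crop, the fingertips are at about (280,245), or (313,232) in the full picture, clearly above the yellow grip at about (311,241). The reported TCP height says they should straddle it, so I'll measure where the tips really are.

```bash
python3 - <<'E'
from g import *
s=cams.snapshot("scene");t=cams.snapshot("top")
def pr(s,X):
    r,_=cv2.Rodrigues(np.array(s["R"]));return cv2.projectPoints(np.array([X],float),r,np.array(s["t"]),np.array(s["intrinsics"]),np.array(s["dist"]))[0].ravel().round(1)
e=np.array(status.get_ee_pos());print(e,status.get_orientation(),status.get_qpos())
for dz in(-.017,0,.08): print("scene",dz,pr(s,e+[0,0,dz]),"top",pr(t,e+[0,0,dz]))
print("grip",blobs(s,"yel",(290,220,330,250),4),blobs(t,"yel",(290,220,340,250),4))
a=s["pixels"][170:270,270:370];b=t["pixels"][190:290,260:360]
cv2.imwrite("pics/tip.png",np.hstack([cv2.resize(x,(400,400),interpolation=0) for x in(a,b)])[:,:,::-1])
E
```

```text
[0.60861937 0.02324779 0.08517852] [-1.79998251e+02  1.68555623e-03  9.38019297e+01] [-1.25673361e+00  2.99435713e+01  8.29786539e+01 -1.99034170e-03
  6.70793682e+01 -5.05788812e+00]
scene -0.017 [311.2 246. ] top [314.4 235.2]
scene 0 [311.3 239.7] top [314.5 234.6]
scene 0.08 [311.6 209.1] top [314.6 231.9]
grip [([310.9, 240.5], [306, 237, 10, 8, 61])] []
```

View pics/tip.png

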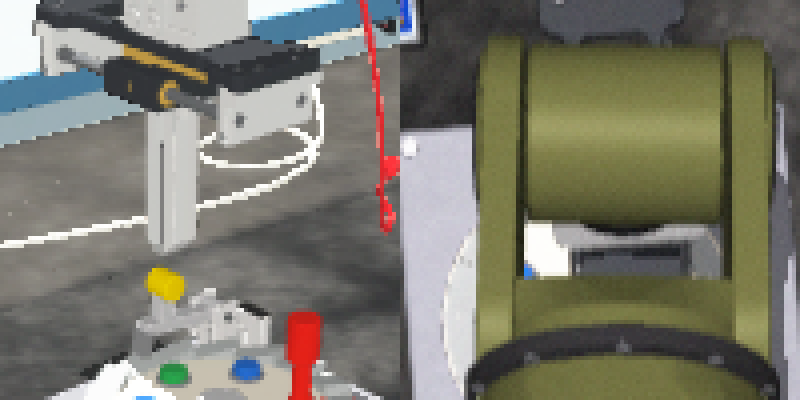

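The tips appear at scene (313,232.5), but the reported TCP puts them at (311,246). That is about 35 mm too high, or some horizontal offset along the view ray. The first pictures show the gripper in both views, so I'll check them with the projected tip marked.

```bash
python3 - <<'E'
from g import *
import pickle
d=pickle.load(open("s0.pkl","rb"))
def pr(s,X):
    r,_=cv2.Rodrigues(np.array(s["R"]));return cv2.projectPoints(np.array([X],float),r,np.array(s["t"]),np.array(s["intrinsics"]),np.array(s["dist"]))[0].ravel()
o=[]
yw=np.radians(24.74-90);u=np.array([np.cos(yw),np.sin(yw),0])
for n,(x0,y0) in(("top",(520,380)),("scene",(520,90))):
    s=d[n];im=cv2.resize(s["pixels"][y0:y0+100,x0:x0+120],(480,400),interpolation=2).copy()
    for k in(-1,1):
      for z in(.167,.182,.264):
        p=pr(s,np.array([.23,-.5,z])+u*k*.05);print(n,k,z,p.round(1));cv2.circle(im,(int((p[0]-x0)*4),int((p[1]-y0)*4)),3,(255,0,255),-1)
    o.append(im[:,:400] if 0 else cv2.resize(im,(400,333)))
cv2.imwrite("pics/st.png",np.hstack(o)[:,:,::-1])
E
```

```text
top -1 0.167 [558.9 430.4]
top -1 0.182 [562.1 432.4]
top -1 0.264 [581.5 444.7]
top 1 0.167 [603.  407.7]
top 1 0.182 [606.8 409.5]
top 1 0.264 [629.4 419.9]
scene -1 0.167 [576.7 213.3]
scene -1 0.182 [578.2 207.4]
scene -1 0.264 [586.9 173.5]
scene 1 0.167 [576.9 200.3]
scene 1 0.182 [578.4 194.7]
scene 1 0.264 [586.5 162.8]
```

View pics/st.png

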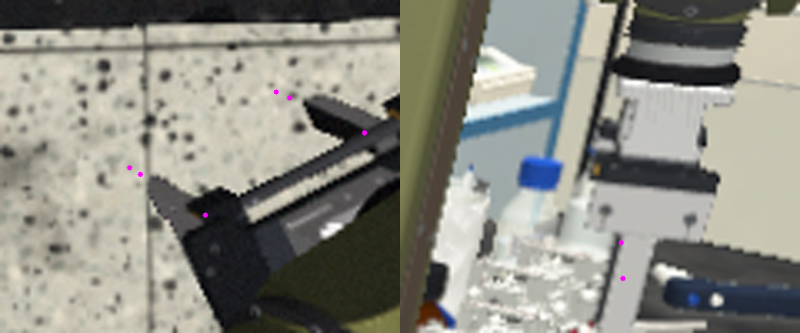

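In the start picture, the actual tips in the top view are at (565,434) and (611.5,410). They were projected at (559,430) and (603,408). Both views therefore agree that the tips stand about 30–35 mm higher than the TCP reading says, with little sideways error. I'll use a 33 mm tool offset, descend and check the force.

```bash
sed -i 's/def grip(th,dz=.003)/DZ=-.033\ndef grip(th,dz=.003+DZ)/' g.py; python3 - <<'E'
from g import *
ctrl.open_gripper()
ctrl.movel(grip(.1),v=.1)
print(status.get_force())
ctrl.gripper_close()
print(status.get_grip_width(),status.get_grasp_force(),status.get_force(),status.get_ee_pos(),status.get_time_s())
s=snap("scene","grasp2");
cv2.imwrite("pics/grasp2c.png",cv2.resize(s["pixels"][170:290,270:370,::-1],(500,600),interpolation=0))
E
```

```text
[ 0.56643605  0.4694203  -0.21139354]
0.017625437491125943 29.99276965856552 [14.37478486 -0.21574958 -5.42141602] [0.61081385 0.02315195 0.05287662] 8.5
```

View pics/grasp2c.png

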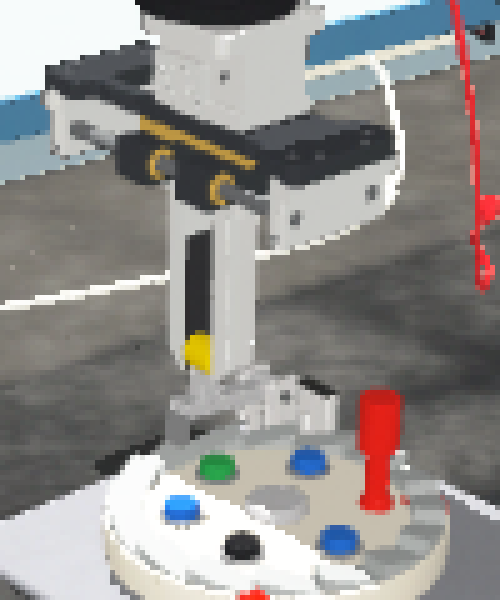

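The picture shows the yellow barrel pinched between the fingertips, with a grip width of 17.6 mm and 30 N. A 14 N side load along x shows a 2.2 mm offset, so I'll shift by that and swing the pawl over, watching the forces.

```bash
python3 - <<'E'
from g import *
import sys
off=np.array([.0022,.0001,.0])
for th in np.r_[.1,.2:2.31:.21]:
    ctrl.movel(list(np.array(grip(th))+off),v=.08)
    f=status.get_force();print(round(th,2),np.round(f,1),round(status.get_grip_width(),4))
    if np.linalg.norm(f)>35 or status.get_grip_width()<.012: print("stop");break
print(status.get_time_s())
s=snap("scene","thrown")
cv2.imwrite("pics/thrownc.png",cv2.resize(s["pixels"][170:290,270:390,::-1],(480,480),interpolation=0))
E
```

```text
0.1 [1.  1.4 2.6] 0.0179
0.2 [ 5.   2.2 -0.3] 0.0176
0.41 [ 4.  -1.   0.2] 0.0176
0.62 [ 5.1  1.4 -0.1] 0.0176
0.83 [ 5.2  1.8 -0.1] 0.0177
1.04 [3.8 3.2 0.7] 0.0179
1.25 [4.  1.3 5.2] 0.0179
1.46 [2.8 0.1 6.1] 0.0172
1.67 [ 3.2 -0.5  5.6] 0.0173
1.88 [ 3.5 -3.2  5.3] 0.0174
2.09 [ 4.  -2.9  5.3] 0.0175
2.3 [ 3.3 -5.2  4.1] 0.0175
11.8833
```

View pics/thrownc.png

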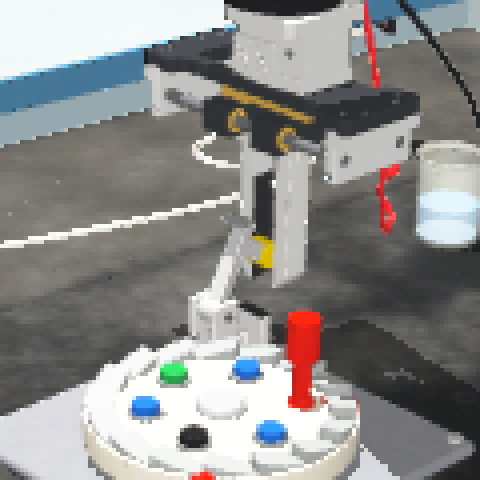

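The pawl is thrown well past the balance point: the grip is now on the far side of the hinge, at crop (262,252). I'll let it go, rise, check that it stays over, then take the knob.

```bash
python3 - <<'E'
from g import *
ctrl.open_gripper()
e=list(status.get_ee_pos());e[2]=.13
ctrl.movel(e,v=.2)
s=cams.snapshot("scene");b=blobs(s,"yel",(290,200,370,270),4);print("yel",b)
for th in(0,2.3,2.6):
    r,_=cv2.Rodrigues(np.array(s["R"]));print(th,cv2.projectPoints(np.array([grip(th,0)]),r,np.array(s["t"]),np.array(s["intrinsics"]),np.array(s["dist"]))[0].ravel().round(1))
k=[.5110+.0015,-.0017]
ctrl.movel([*k,.13],v=.2)
ctrl.movel([*k,.077+DZ],v=.12)
print(status.get_force())
ctrl.gripper_close()
print(status.get_grip_width(),status.get_grasp_force(),status.get_force(),status.get_ee_pos(),status.get_time_s())
print("knob",blobs(cams.snapshot("scene"),"red",(300,225,395,275),4))
E
```

```text
yel [([337.9, 242.3], [333, 239, 10, 7, 42])]
0 [310.4 242.7]
2.3 [337.  236.3]
2.6 [337.5 241.4]
[-0.02359133  0.37992888 -0.42336641]
0.01921384660612558 29.999876618385315 [ 0.60998667  1.09641193 -0.54228855] [ 0.5125955  -0.00165922  0.04400995] 16.6
knob [([344.4, 259.9], [341, 248, 8, 24, 123])]
```

The pawl's yellow grip is at (337.9,242.3). The 2.6 rad position projects to (337.5,241.4), so it lies on its rest. The knob is held with little side force, so I'll turn it back clockwise.

```bash
python3 - <<'E'
from g import *
z=.077+DZ;off=np.array([.0015,0]);e0=status.get_ee_pos()
v=Rz.T@(np.array(e0[:2])-off-AX);a0=np.arctan2(v[1],v[0])%(2*np.pi);r0=np.hypot(*v);print(a0,r0)
for a in np.linspace(a0,2.27,11)[1:]:
    r=.048
    p=W(r*np.cos(a),r*np.sin(a),z);p[0]+=off[0]
    ctrl.movel([float(q) for q in p],v=.06)
    f=np.array(status.get_force());e=np.array(status.get_ee_pos())
    u=Rz@[np.cos(a),np.sin(a)];n=np.array([-u[1],u[0]])
    print(round(a,2),f.round(1),"rad",round(u@f[:2],1),"tan",round(n@f[:2],1),round(status.get_grip_width(),4))
    if np.linalg.norm(f)>35: print("stop");break
ctrl.sleep(.2)
ctrl.open_gripper()
e=status.get_ee_pos()
ctrl.movel([e[0],e[1],.13],v=.2)
ctrl.movep([.36,-.3,.2],A)
print(status.get_time_s())
s=snap("top","fin")
print(blobs(s,"red",(250,205,370,325)),blobs(s,"yel",(290,215,370,260),4))
cv2.imwrite("pics/finc.png",cv2.resize(s["pixels"][205:330,245:375,::-1],(520,500),interpolation=2))
E
```

```text
4.123324196866266 0.04726791128781408
3.94 [ 3.7  6.3 -3.3] rad -7.1 tan -1.3 0.0194
3.75 [ 6.7  6.6 -5. ] rad -9.4 tan -1.0 0.0193
3.57 [ 9.   5.8 -6.8] rad -10.6 tan -0.9 0.0192
3.38 [10.   4.8 -7.8] rad -11.0 tan -1.6 0.0191
3.2 [11.   3.9 -8.1] rad -11.4 tan -2.5 0.0197
3.01 [10.3  0.8 -8.4] rad -10.2 tan -1.4 0.0192
2.83 [10.9 -0.2 -7.2] rad -10.6 tan -2.5 0.0193
2.64 [ 8.9 -2.4 -6.5] rad -9.1 tan -1.6 0.0196
2.46 [ 7.4 -2.8 -5.7] rad -7.7 tan -2.0 0.0197
2.27 [ 5.  -3.5 -3.5] rad -6.0 tan -1.2 0.0193
23.15
[([291.0, 285.6], [287, 282, 9, 9, 62]), ([276.0, 300.5], [271, 296, 12, 10, 61])] [([357.8, 233.4], [353, 228, 8, 9, 31])]
```

View pics/finc.png

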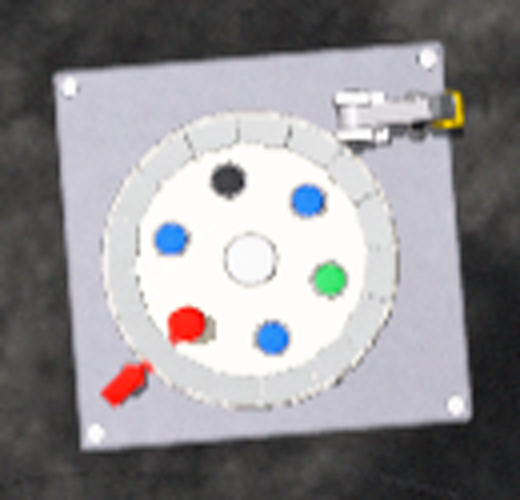

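The final top view shows the knob at (291.0,285.6), in line with the arrow at (276,300.5), and the pawl lying back at (357.8,233.4). I'll check the residual angle.

```bash
python3 - <<'E'
from g import *
s=cams.snapshot("top")
ax=onz(s,(307.6,269.75),.043)[:2];print("ax",ax)
k=onz(s,(291,285.8),.089)[:2];k0=onz(s,(326.9,280.6),.089)[:2]
g=cv2.cvtColor(s["pixels"],cv2.COLOR_RGB2HSV)
ar=onz(s,(276,300.5),.04)[:2]
# axle from both knob positions, radius 48 mm
m=(k+k0)/2;d=k-k0;h=np.sqrt(.048**2-d@d/4);n=np.array([-d[1],d[0]])/np.linalg.norm(d)
c=min((m+n*h,m-n*h),key=lambda c:np.linalg.norm(c-ax));print("axle from knob",c)
for A_ in(ax,c,AX):
    t=lambda p:np.arctan2(*(p-A_)[::-1])
    print("knob r",np.linalg.norm(k-A_),"angle vs nominal 2.27+yaw",t(k)-2.27-y,"vs arrow",t(k)-t(ar))
E
```

```text
ax [0.53471346 0.0390846 ]
axle from knob [0.53495495 0.03995141]
knob r 0.04845117894752499 angle vs nominal 2.27+yaw 0.00029076390480163583 vs arrow 0.007690487870429141
knob r 0.04800000000000004 angle vs nominal 2.27+yaw 0.016434828669329757 vs arrow 0.01578736500940847
knob r 0.04828678600411993 angle vs nominal 2.27+yaw 0.003181788595443588 vs arrow 0.009142810934537948
```

The residual angle is within about 0.015 rad (under 1 mm at the knob). The robot is clear of everything, so I'm handing in.

```bash
python3 -c "
from cell import ctrl,status
print(status.get_time_s(),ctrl.sign_off())"
```

```text
the job is handed in; nothing more can be done
23.25 None
```

The job is handed in at 23 s: the pawl is thrown back on its rest, the knob stands opposite the arrow to within about 0.015 rad, the carousel is free, and I did not touch the tape, tube block or beaker.

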